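# Put the carver's tools back on their shadow pads

### The arm

A 6-joint arm with a two-finger parallel gripper is mounted at the origin on the work surface. World frame = base frame: x ahead of the robot, y to its left, z up, the work surface at z = 0. Lengths are in m, angles in degrees, forces in N, time in s.
With the tool pointing down it reaches from about 0.3 to 0.75 m from the base axis. Payload 8.5 kg.
Tool frame: the origin (TCP) lies on the centre line of the jaws, within the pads' length; the fingertips stand tips_ahead ahead of it and the grasp point (between the pads) lies 3 mm ahead of it (tips_ahead is the distance from the TCP to the fingertips, in m); z points along the fingers, y is the line along which they close (so a half turn about z gives the same grasp; the last joint's range is limited). The gripper opens to 85 mm and grips with 20 to 120 N. Pads are 22 mm wide; open, the fingers measure 114 mm over their backs; the gripper's body (76 mm by 85 mm) begins 54 mm behind the grasp point. The pads swing forward as they close: fully open they stand 13 mm farther back than shut.
Start: joints at [59.055, 21.807, 74.336, -0, 83.858, -12.336], TCP at [0.176, 0.521, 0.253] pointing down, gripper open.
Joint ranges: [-178.18, 178.18], [-50.72, 133.34], [12.68, 142.11], [-81.47, 261.47], [9.98, 163.14], [-165.26, 165.26]. Speed limits (degrees/s): [136.94, 136.94, 180, 180, 180, 180].

### API

Orientations are given as a 3x3 rotation matrix whose columns are the frame's x, y, z axes.
In Python, from rig import observe, get_image, close_job, tips_ahead gives the robot as it stands.
- The arm moves only by the tool nudge_tcp, called after ">>>" as a command line: name --argument value ..., lists and objects as JSON in quotes. Schema: {"type":"object","properties":{"rows":{"type":"array","items":{"type":"object","properties":{"tx":{"type":"number"},"ty":{"type":"number"},"tz":{"type":"number"},"twist":{"type":"number"},"finger_gap":{"type":"number"}},"additionalProperties":false,"required":["finger_gap"]},"minItems":1,"maxItems":10},"grip_force":{"type":"number"},"only":{"type":"string"},"quiet":{"type":"boolean"},"lines":{"type":"string"}},"required":["rows"],"additionalProperties":false}. rows is a list of rows, 1 to 10 of them, each an object with the fields tx, ty, tz (the shift in shares of the most that a row can go, 1 being 50 mm), twist (a turn about the tool's z in shares of 120 degrees (1.0 is 120 degrees)), finger_gap (the finger opening in m); a field left out counts as zero (the opening has to be given); each row shifts and turns the commanded pose from where the row before left it, along the tool's axes as they then stand; what a row does not reach is not made up. A row lasts 1/10 s, in which the tool goes at most 0.05 m and 8.59 degrees, less where a joint would pass 70% of its speed; a pose out of reach is approached as far as the arm can. The fingers move at their own pace and stop on an object; grip_force is the grip in N (left out, the last holds). Time passes only in rows, so rows that do not move let the fingers close. The tool returns the time, the measured TCP pose, the force, the opening and the grip force at its end. only (a regular expression) keeps the lines of the reply that match it, lines (a string "A,B") keeps lines A to B, and quiet returns only ok. A shift or turn number past 1, either way, is cut back to 1. Input that does not fit is refused with a message, and nothing moves.
- observe(): the state, without advancing time (a new reading comes with each control period).
- get_image(name): name is "scene" or "top"; returns a dict with "pixels" (400x640x3 uint8, red, green, blue), "depth" (400x640 float32, m along the optical axis (not along the pixel's ray), 0 where there is no reading), "K" (3x3 intrinsics, pixels), "extrinsics" (4x4, takes a point from world to camera coordinates). Camera axes: x right, y down, z forward; pixel columns grow to the right and rows downward; lengths in m; the calibration is good to about 2 mm. A picture is of the moment at which its call begins.
- close_job(): hands the job in; it is judged then, once.
The state is a dict: "time_s": time; "q": joint angles; "qvel": joint speeds; "joint_efforts": joint torques, N m; "position": TCP position; "tool_rot": TCP orientation; "ft_force": force on the tool from outside, world axes, zero at the start; "wrist_torque": the same for the moment, N m; "grip_width": finger opening in m; "gripper_force": force on a finger pad.
Only numpy, scipy, OpenCV 4.12 (cv2) and the standard library are available. Lean on these libraries where they do the work, as an engineer would, in place of code of your own. Each camera call takes 0.05 s, during which the arm holds its last target. There are 200 camera calls.

### The job

Tidy the carving bench: set each of the four loose tools (cork sanding block, sharpening stone, round wax tin and small spokeshave) down flat on the green pad that bears its own white silhouette, centred on the silhouette and turned to lie along it (either way round will do), and leave them all lying there, let go. Do not shift or knock the mallet and the gouge that lie beside the work.

Things in the scene. Friction and masses are not known exactly. Their poses are not given: they have to be found in the camera images.
- sanding_block: Loose cork-brown sanding block with a red abrasive underside, about 70 g: 46 mm wide (x), 86 mm long (y), 30 mm high. Origin at the centre of its underside; y along its length. Lies flat on the bench at the start.
- stone: Loose grey sharpening stone, light grey above dark grey, about 200 g: 28 mm wide (x), 112 mm long (y), 26 mm high. Origin at the centre of its underside; y along its length. Lies flat at the start.
- wax_tin: Loose round tin of wax with a yellow rim and brass-coloured centre, about 120 g: 58 mm in diameter, 28 mm high. Origin at the centre of its underside; z is its axis; its yaw does not matter. Stands upright (lid up) at the start.
- spokeshave: Loose small spokeshave, about 150 g: a brass block 30 mm (x) by 44 mm (y) and 26 mm high, with a dark wooden round handle (15 mm thick, its axis 15 to 17 mm above the underside) out of each end along y, 119 mm over both handles. Origin at the centre of its underside; y along the handles. It stands on the underside of the brass block, which is where to grip it.
- block_pad: Pad for the sanding block. A fixed, flat, dark-green rectangular pad, 84 mm (x) by 136 mm (y), 5 mm thick, so its top is 5 mm above the bench. Origin at the centre of its underside, on the bench; y along its long side. The silhouette is centred on it: a white rectangle 50 mm (x) by 90 mm (y).
- stone_pad: Pad for the sharpening stone. A fixed, flat, dark-green rectangular pad, 84 mm (x) by 136 mm (y), 5 mm thick, so its top is 5 mm above the bench. Origin at the centre of its underside, on the bench; y along its long side. The silhouette is centred on it: a narrow white rectangle 32 mm (x) by 116 mm (y).
- tin_pad: Pad for the wax tin. A fixed, flat, dark-green rectangular pad, 84 mm (x) by 136 mm (y), 5 mm thick, so its top is 5 mm above the bench. Origin at the centre of its underside, on the bench; y along its long side. The silhouette is centred on it: a white disc 62 mm in diameter.
- shave_pad: Pad for the spokeshave. A fixed, flat, dark-green rectangular pad, 84 mm (x) by 136 mm (y), 5 mm thick, so its top is 5 mm above the bench. Origin at the centre of its underside, on the bench; y along its long side. The silhouette is centred on it: a white rectangle 34 mm (x) by 48 mm (y) with an 18 mm wide round-ended arm out of each end along y, 128 mm over both arms.
- mallet: Bystander, to be left alone: a loose wooden mallet lying on the bench to the robot's left, about 400 g. x points along the handle to the head. Light head 62 mm (x) by 100 mm (y), 56 mm high, centred 60 mm along +x from the origin; dark handle 26 mm wide reaching 120 mm along -x. Origin on its underside level, on the bench.
- gouge: Bystander, to be left alone: a loose carving gouge lying across the far side of the bench, about 120 g, 24 mm high. Origin on the bench where handle and blade meet; the dark handle, 26 mm wide, reaches 100 mm along -x, the steel blade 90 mm along +x.
Things that resemble listed ones, but are neither listed nor needed, are in the scene too. What is shaped like the spokeshave but purple is not meant.

How it is judged:
By the outcome, as a careful person would: the job done as asked, in the order asked, and still so for the second after the job is handed in, with the robot touching nothing.
It also fails if it takes over 96 s, if anything falls off the work surface, if the arm or the gripper's body presses on something with over 40 N, if the wrist force passes 120 N, or if a joint passes its speed limit or range.

## Working session

There is one attempt and no reset: what is moved stays moved. The work goes in short steps, Python scripts to look and compute and a tool call to move; the robot and the scene stay as the last step left them, time stands still between calls to the robot, and variables do not carry over. Pictures are saved under pics/ and viewed, at most 14 in all, crops included, and the job is handed in when it is done.

```bash
mkdir -p pics; ls; python3 - <<'E'
from rig import *
import cv2,numpy as np
for n in("top","scene"):
    d=get_image(n); cv2.imwrite(f"pics/{n}0.png",d["pixels"][:,:,::-1]); np.savez(f"/tmp/{n}0.npz",**d)
    print(n,d["K"].tolist(),np.round(d["extrinsics"],3).tolist())
s=observe();print(tips_ahead,s["time_s"],np.round(s["position"],4),np.round(s["tool_rot"],3).tolist(),s["grip_width"])
E
```

```text
pics
top [[385.44949967765376, 0.0, 320.84021818552606], [0.0, 385.44949967765376, 193.1800107895075], [0.0, 0.0, 1.0]] [[-0.009, -1.0, -0.002, 0.097], [-0.997, 0.009, -0.076, 0.538], [0.076, 0.001, -0.997, 0.859], [0.0, 0.0, 0.0, 1.0]]
scene [[450.01416966427576, 0.0, 325.20188126824036], [0.0, 450.01416966427576, 205.33892413497728], [0.0, 0.0, 1.0]] [[-0.192, 0.981, -0.012, 0.023], [0.748, 0.139, -0.649, -0.397], [-0.635, -0.134, -0.761, 1.555], [0.0, 0.0, 0.0, 1.0]]
0.022 0.1 [0.1754 0.5211 0.2528] [[-0.948, 0.319, -0.001], [0.319, 0.948, -0.001], [0.0, -0.001, -1.0]] 0.08538027391621551
```

View pics/top0.png

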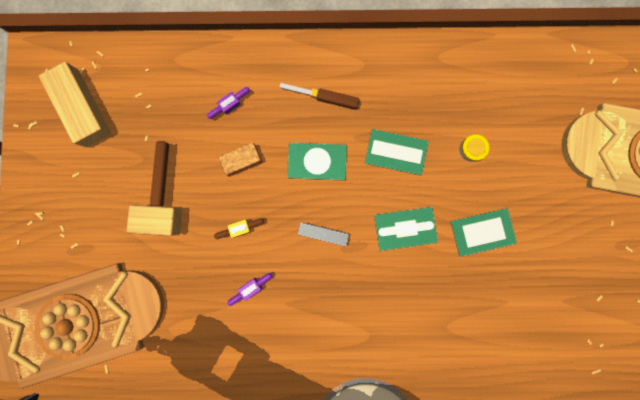

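View pics/scene0.png

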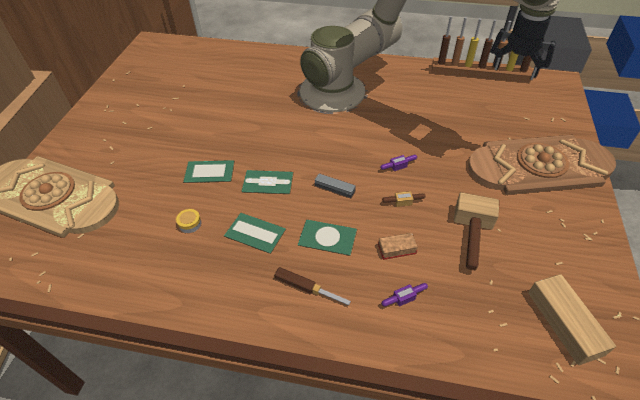

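The top view shows the sanding block at (240,158), stone at (323,234), tin at (476,148) and gouge at (320,96). The mallet is at (155,190). Pads: disc (317,161), narrow rectangle (397,152), shave (406,229), wide rectangle (484,232).

Three things are spokeshave-shaped: (228,102) purple, (250,289) purple, and (240,229) with a yellow brass block and dark brown handles. The last one fits the description. I'll confirm it in a crop and measure.

```bash
cat > h.py <<'E'
import numpy as np,cv2
from rig import *
def cloud(d):
    """per-pixel world points from depth"""
    K,E=d["K"],d["extrinsics"]; v,u=np.mgrid[:400,:640]; z=d["depth"].astype(float)
    c=np.stack([(u-K[0,2])/K[0,0]*z,(v-K[1,2])/K[1,1]*z,z],-1)
    return (c-E[:3,3])@E[:3,:3]
def plane(d,uv,h):
    K,E=d["K"],d["extrinsics"]; R=E[:3,:3]; uv=np.asarray(uv,float).reshape(-1,2)
    r=np.c_[(uv-K[:2,2][None])/[K[0,0],K[1,1]],np.ones(len(uv))]@R; o=-R.T@E[:3,3]
    return (o+r*((h-o[2])/r[:,2])[:,None])[:,:2]
def rect(p):
    """centre, (short,long) mm, yaw of the long axis (deg from world x)"""
    (c,(w,h),a)=cv2.minAreaRect((np.asarray(p)*1000).astype(np.float32))
    if w>h: w,h=h,w
    else: a+=90
    return np.round(c,1),round(w,1),round(h,1),round((a+90)%180-90,1)
def blob(m,seed):
    n,l=cv2.connectedComponents(m.astype(np.uint8)); k=l[seed[1]-6:seed[1]+7,seed[0]-6:seed[0]+7]
    k=np.bincount(k[k>0]).argmax() if (k>0).any() else -1
    return l==k
E
python3 - <<'E'
from h import *
d=dict(np.load("/tmp/top0.npz")); P=cloud(d); im=d["pixels"]; hsv=cv2.cvtColor(im,cv2.COLOR_RGB2HSV)
cv2.imwrite("pics/crop0.png",cv2.resize(im[75:315,190:350,::-1],None,fx=2.5,fy=2.5,interpolation=cv2.INTER_CUBIC))
print("bench z",[np.round(np.median(P[v-4:v+5,u-4:u+5,2])*1000,1) for u,v in((280,200),(360,190),(440,180),(540,240),(190,260))])
for n,s,h in(("block",(240,158),.030),("stone",(323,234),.026),("tin",(476,148),.028),("shave",(240,229),.026)):
    z=P[...,2]; b=blob((z>.008)&(z<.05),s); t=b&(z>h-.005)
    ys,xs=np.nonzero(t); q=plane(d,np.c_[xs,ys],h)
    print(n,b.sum(),"top z",np.round(np.median(z[t])*1000,1),rect(q),"mean",np.round(q.mean(0)*1000,1),"px",xs.min(),xs.max(),ys.min(),ys.max())
    if n=="shave":
        ys,xs=np.nonzero(b&(z>.012)); print("whole",rect(plane(d,np.c_[xs,ys],.02)))
g=(hsv[...,0]>65)&(hsv[...,0]<90)&(hsv[...,1]>100)
w=(hsv[...,1]<70)&(hsv[...,2]>170)
for n,s in(("tin_pad",(317,161)),("stone_pad",(397,152)),("shave_pad",(406,229)),("block_pad",(484,232))):
    b=blob(w,s); ys,xs=np.nonzero(b); q=plane(d,np.c_[xs,ys],.005); b2=blob(g|b,s); ys,xs=np.nonzero(b2)
    print(n,"white",rect(q),"mean",np.round(q.mean(0)*1000,1),"pad",rect(plane(d,np.c_[xs,ys],.005)))
E
```

```text
bench z [np.float64(-1.0), np.float64(-0.5), np.float64(-0.5), np.float64(-0.6), np.float64(-1.0)]
block 818 top z 29.1 (array([618.9, 277.9]), 46.2, 85.4, -67.9) mean [619.1 277.9] px 219 259 143 174
stone 623 top z 25.2 (array([445.9,  89.7]), 27.7, 111.3, 75.5) mean [446.   89.8] px 297 347 223 246
tin 592 top z 28.3 (array([ 640. , -260.6]), 57.0, 60.0, -64.0) mean [ 640.  -260.5] px 462 488 135 160
shave 472 top z 24.5 (array([460.3, 280.4]), 29.3, 111.3, -72.1) mean [460.1 281.3] px 214 261 219 238
whole (array([460.7, 279.9]), 29.5, 117.0, -72.1)
tin_pad white (array([615.7, 100.8]), 60.8, 61.3, -0.5) mean [616.3 101.1] pad (array([615.9, 101. ]), 80.1, 131.6, 87.3)
stone_pad white (array([636.8, -85.7]), 34.8, 118.6, 77.2) mean [636.7 -85.8] pad (array([636.3, -85.2]), 80.0, 131.3, 77.2)
shave_pad white (array([ 457.2, -103.1]), 36.3, 131.0, -82.4) mean [ 457.2 -102.9] pad (array([ 457.6, -102.4]), 79.7, 132.2, -82.5)
block_pad white (array([ 447.5, -282.1]), 53.1, 92.9, -77.7) mean [ 447.4 -282. ] pad (array([ 447.6, -280.9]), 79.5, 132.2, -77.6)
```

View pics/crop0.png

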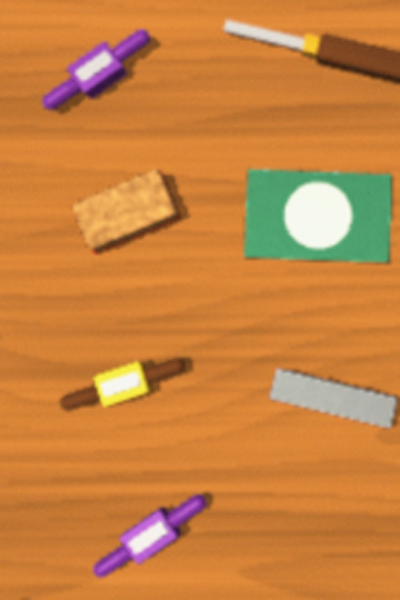

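The crop confirms it: the brass-yellow block with brown handles (crop (120,383)) is the real spokeshave, and the other two are purple. Now a helper that works out tool-axis distances.

```bash
cat > go.py <<'E'
# go.py x y z phi(mm, deg; phi = heading of tool y): turn first, then shift along the turned axes
import sys,numpy as np
from rig import observe
x,y,z,phi=map(float,sys.argv[1:]); s=observe(); R=np.array(s["tool_rot"]); p=np.array(s["position"])*1000
now=np.degrees(np.arctan2(R[1,1],R[0,1])); turn=(now-phi+90)%180-90
a=np.radians(now-turn); d=np.array([x,y,z])-p
print("t",round(s["time_s"],2),"pos",p.round(1),"phi",now.round(2),"| turn",round(turn,2),"dx",round(-d[0]*np.sin(a)+d[1]*np.cos(a),1),"dy",round(d[0]*np.cos(a)+d[1]*np.sin(a),1),"dz",round(-d[2],1),"F",np.round(s["ft_force"],1),"q6",round(s["q"][5],1),"w",round(s["grip_width"],4),round(s["gripper_force"],1))
E
python3 go.py 618.9 277.9 120 22.1
```

```text
t 0.1 pos [175.4 521.1 252.8] phi 71.39 | turn 49.29 dx -392.1 dy 319.4 dz 132.8 F [-0.7 -0.7 -0.1] q6 -12.3 w 0.0854 0.0
```

The manual's scale: shifts go in shares of 50 mm and turns go in shares of 120 degrees. Converting my numbers, -0.03 m is -0.6, 0.0245 m is 0.49, 8.2 degrees / 120 = 0.0683.

>>> nudge_tcp --rows '[{"twist":0.0683, "finger_gap":0.085}, {"twist":0.0683, "finger_gap":0.085}, {"twist":0.0683, "finger_gap":0.085}, {"twist":0.0683, "finger_gap":0.085}, {"twist":0.0683, "finger_gap":0.085}, {"twist":0.0692, "finger_gap":0.085}, {"tx":-0.6, "ty":0.49, "tz":0.2, "finger_gap":0.085}, {"tx":-0.6, "ty":0.49, "tz":0.2, "finger_gap":0.085}, {"tx":-0.6, "ty":0.49, "tz":0.2, "finger_gap":0.085}, {"tx":-0.6, "ty":0.49, "tz":0.2, "finger_gap":0.085}]' --grip_force 40

```text
time_s: 1.1
position: [0.3125, 0.4459, 0.2127]
tool_rot: [[-0.376, 0.926, -0.0], [0.926, 0.376, -0.0], [-0.0, -0.001, -1.0]]
ft_force: [-0.1, 0.2, -0.1]
grip_width: 0.0848
gripper_force: 0.0
```

>>> nudge_tcp --rows '[{"tx":-0.6, "ty":0.49, "tz":0.2, "finger_gap":0.085}, {"tx":-0.6, "ty":0.49, "tz":0.2, "finger_gap":0.085}, {"tx":-0.6, "ty":0.49, "tz":0.2, "finger_gap":0.085}, {"tx":-0.6, "ty":0.49, "tz":0.2, "finger_gap":0.085}, {"tx":-0.6, "ty":0.49, "tz":0.2, "finger_gap":0.085}, {"tx":-0.6, "ty":0.49, "tz":0.2, "finger_gap":0.085}, {"tx":-0.6, "ty":0.49, "tz":0.2, "finger_gap":0.085}, {"tx":-0.6, "ty":0.49, "tz":0.2, "finger_gap":0.085}, {"finger_gap":0.085}, {"finger_gap":0.085}]'

```text
time_s: 2.1
position: [0.5834, 0.2976, 0.1324]
tool_rot: [[-0.375, 0.927, -0.002], [0.927, 0.375, -0.0], [0.0, -0.002, -1.0]]
ft_force: [-1.0, -0.1, 0.4]
grip_width: 0.0848
gripper_force: 0.0
```

```bash
python3 go.py 618.9 277.9 28 22.1
```

```text
t 2.1 pos [583.4 297.6 132.4] phi 22.02 | turn -0.08 dx -31.7 dy 25.5 dz 104.4 F [-1.  -0.1  0.4] q6 -5.3 w 0.0848 0.0
```

Scaled: -0.0317 m is -0.634, 0.03 m is 0.6.

>>> nudge_tcp --rows '[{"tx":-0.634, "ty":0.51, "tz":0.6, "finger_gap":0.085}, {"tz":0.6, "finger_gap":0.085}, {"tz":0.5, "finger_gap":0.085}, {"tz":0.288, "finger_gap":0.085}, {"finger_gap":0.085}, {"finger_gap":0.085}]'

```text
time_s: 2.7
position: [0.6186, 0.2794, 0.0355]
tool_rot: [[-0.377, 0.926, 0.002], [0.926, 0.377, 0.0], [-0.0, 0.002, -1.0]]
ft_force: [0.2, -0.1, -0.1]
grip_width: 0.0848
gripper_force: 0.0
```

```bash
python3 go.py 618.9 277.9 28 22.1
```

```text
t 2.7 pos [618.6 279.4  35.5] phi 22.14 | turn 0.04 dx -1.5 dy -0.2 dz 7.5 F [ 0.2 -0.1 -0.1] q6 -7.8 w 0.0848 0.0
```

Scaled: 0.003 m is 0.06.

>>> nudge_tcp --rows '[{"tz":0.06, "finger_gap":0.044}, {"finger_gap":0.04}, {"finger_gap":0.04}, {"finger_gap":0.04}, {"finger_gap":0.04}, {"finger_gap":0.04}]' --grip_force 40

```text
time_s: 3.3
position: [0.6189, 0.2788, 0.0322]
tool_rot: [[-0.376, 0.927, 0.001], [0.927, 0.376, 0.0], [-0.0, 0.002, -1.0]]
ft_force: [-1.0, 0.4, 5.6]
grip_width: 0.0451
gripper_force: 42.9
```

```bash
python3 go.py 618.9 277.9 28 22.1
```

```text
t 3.3 pos [618.9 278.8  32.2] phi 22.09 | turn -0.01 dx -0.8 dy -0.3 dz 4.2 F [-1.   0.4  5.6] q6 -7.8 w 0.0451 42.9
```

Scaled: -0.04 m is -0.8, -0.03 m is -0.6, 4.9 degrees / 120 = 0.0408.

>>> nudge_tcp --rows '[{"tz":-0.4, "finger_gap":0.04}, {"tz":-0.8, "finger_gap":0.04}, {"tz":-0.6, "finger_gap":0.04}, {"twist":0.0408, "finger_gap":0.04}, {"twist":0.0408, "finger_gap":0.04}, {"finger_gap":0.04}]'

```text
time_s: 3.9
position: [0.6183, 0.2786, 0.1211]
tool_rot: [[-0.212, 0.977, -0.0], [0.977, 0.212, -0.0], [-0.0, -0.0, -1.0]]
ft_force: [-0.1, 0.2, -0.9]
grip_width: 0.0452
gripper_force: 42.2
```

```bash
python3 go.py 447.5 -282.1 120 12.3
```

```text
t 3.9 pos [618.3 278.6 121.1] phi 12.24 | turn -0.06 dx -511.4 dy -286.3 dz 1.1 F [-0.1  0.2 -0.9] q6 2.0 w 0.0452 42.2
```

Scaled: -0.0365 m is -0.73, -0.02045 m is -0.409.

>>> nudge_tcp --rows '[{"tx":-0.73, "ty":-0.409, "finger_gap":0.04}, {"tx":-0.73, "ty":-0.409, "finger_gap":0.04}, {"tx":-0.73, "ty":-0.409, "finger_gap":0.04}, {"tx":-0.73, "ty":-0.409, "finger_gap":0.04}, {"tx":-0.73, "ty":-0.409, "finger_gap":0.04}, {"tx":-0.73, "ty":-0.409, "finger_gap":0.04}, {"tx":-0.73, "ty":-0.409, "finger_gap":0.04}, {"tx":-0.73, "ty":-0.409, "finger_gap":0.04}, {"tx":-0.73, "ty":-0.409, "finger_gap":0.04}, {"tx":-0.73, "ty":-0.409, "finger_gap":0.04}]'

```text
time_s: 4.9
position: [0.4956, -0.123, 0.1212]
tool_rot: [[-0.215, 0.977, -0.0], [0.977, 0.215, 0.0], [0.0, -0.0, -1.0]]
ft_force: [1.2, -0.2, -0.7]
grip_width: 0.0451
gripper_force: 42.1
```

>>> nudge_tcp --rows '[{"tx":-0.73, "ty":-0.409, "finger_gap":0.04}, {"tx":-0.73, "ty":-0.409, "finger_gap":0.04}, {"tx":-0.73, "ty":-0.409, "finger_gap":0.04}, {"tx":-0.73, "ty":-0.409, "finger_gap":0.04}, {"tz":0.6, "finger_gap":0.04}, {"tz":0.6, "finger_gap":0.04}, {"finger_gap":0.04}, {"finger_gap":0.04}, {"finger_gap":0.04}]'

```text
time_s: 5.8
position: [0.4482, -0.2819, 0.0626]
tool_rot: [[-0.214, 0.977, 0.002], [0.977, 0.214, -0.002], [-0.002, 0.001, -1.0]]
ft_force: [0.7, -0.3, -0.5]
grip_width: 0.0451
gripper_force: 42.1
```

```bash
python3 go.py 447.5 -282.1 38.5 12.3
```

```text
t 5.8 pos [ 448.2 -281.9   62.6] phi 12.36 | turn 0.06 dx -0.1 dy -0.7 dz 24.1 F [ 0.7 -0.3 -0.5] q6 -57.4 w 0.0451 42.1
```

>>> nudge_tcp --rows '[{"tx":0.014, "ty":-0.014, "tz":0.3, "finger_gap":0.04}, {"tz":0.16, "finger_gap":0.04}, {"tz":0.03, "finger_gap":0.04}, {"finger_gap":0.04}, {"finger_gap":0.04}, {"finger_gap":0.04}]'

```text
time_s: 6.4
position: [0.4469, -0.2812, 0.0372]
tool_rot: [[-0.213, 0.977, 0.001], [0.977, 0.213, -0.001], [-0.001, 0.0, -1.0]]
ft_force: [-0.7, 0.8, 1.9]
grip_width: 0.0451
gripper_force: 42.5
```

```bash
python3 go.py 447.5 -282.1 37.5 12.3
```

```text
t 6.4 pos [ 446.9 -281.2   37.2] phi 12.3 | turn -0.0 dx -1.0 dy 0.4 dz -0.3 F [-0.7  0.8  1.9] q6 -57.3 w 0.0451 42.5
```

Scaled: -0.035 m is -0.7, -0.02 m is -0.4.

>>> nudge_tcp --rows '[{"finger_gap":0.06}, {"finger_gap":0.085}, {"finger_gap":0.085}, {"tz":-0.4, "finger_gap":0.085}, {"tz":-0.7, "finger_gap":0.085}, {"tz":-0.7, "finger_gap":0.085}]'

```text
time_s: 7.0
position: [0.4464, -0.2808, 0.1276]
tool_rot: [[-0.213, 0.977, -0.001], [0.977, 0.213, 0.001], [0.001, -0.001, -1.0]]
ft_force: [-0.7, 0.3, -0.2]
grip_width: 0.0854
gripper_force: 0.0
```

```bash
python3 go.py 445.9 89.7 120 -14.5
```

```text
t 7.0 pos [ 446.4 -280.8  127.6] phi 12.29 | turn 26.79 dx 358.6 dy -93.3 dz 7.6 F [-0.7  0.3 -0.2] q6 -57.3 w 0.0854 0.0
```

Scaled: 0.04 m is 0.8, -0.0104 m is -0.208, 6.7 degrees / 120 = 0.0558.

>>> nudge_tcp --rows '[{"twist":0.0558, "finger_gap":0.07}, {"twist":0.0558, "finger_gap":0.07}, {"twist":0.0558, "finger_gap":0.07}, {"twist":0.0558, "finger_gap":0.07}, {"tx":0.8, "ty":-0.208, "finger_gap":0.07}, {"tx":0.8, "ty":-0.208, "finger_gap":0.07}, {"tx":0.8, "ty":-0.208, "finger_gap":0.07}, {"tx":0.8, "ty":-0.208, "finger_gap":0.07}, {"tx":0.8, "ty":-0.208, "finger_gap":0.07}, {"tx":0.8, "ty":-0.208, "finger_gap":0.07}]'

```text
time_s: 8.0
position: [0.4461, -0.0315, 0.1269]
tool_rot: [[0.251, 0.968, 0.0], [0.968, -0.251, -0.0], [-0.0, 0.0, -1.0]]
ft_force: [-0.7, 0.0, -0.7]
grip_width: 0.0702
gripper_force: 0.0
```

>>> nudge_tcp --rows '[{"tx":0.8, "ty":-0.208, "tz":0.2, "finger_gap":0.07}, {"tx":0.8, "ty":-0.208, "tz":0.6, "finger_gap":0.07}, {"tx":0.772, "ty":-0.202, "tz":0.4, "finger_gap":0.07}, {"finger_gap":0.07}, {"finger_gap":0.07}]'

```text
time_s: 8.5
position: [0.4461, 0.0891, 0.0672]
tool_rot: [[0.249, 0.969, -0.001], [0.969, -0.249, -0.0], [-0.0, -0.001, -1.0]]
ft_force: [0.3, -0.4, -0.1]
grip_width: 0.0701
gripper_force: 0.0
```

```bash
python3 go.py 445.9 89.7 28 -14.5
cat > look.py <<'E'
# look.py tag u v h : object top-face pose, from the top camera
import sys; from h import *
d=get_image("top"); P=cloud(d); z=P[...,2]; h=float(sys.argv[4]); b=blob((z>.013)&(z<.06),(int(sys.argv[2]),int(sys.argv[3]))); t=b&(abs(z-h)<.006)
ys,xs=np.nonzero(t); q=plane(d,np.c_[xs,ys],h); print(sys.argv[1],rect(q),"mean",np.round(q.mean(0)*1000,1),"z",np.round(np.median(z[t])*1000,1))
E
python3 look.py block 484 232 .035
```

```text
t 8.5 pos [446.1  89.1  67.2] phi -14.39 | turn 0.11 dx 0.5 dy -0.3 dz 39.2 F [ 0.3 -0.4 -0.1] q6 10.7 w 0.0701 0.0
block (array([ 445.7, -280. ]), 46.0, 86.4, -77.9) mean [ 445.8 -280.1] z 34.2
```

Scaled: 0.02 m is 0.4, 0.0135 m is 0.27.

>>> nudge_tcp --rows '[{"tx":0.01, "ty":-0.006, "tz":0.4, "finger_gap":0.07}, {"tz":0.27, "finger_gap":0.07}, {"tz":0.08, "finger_gap":0.07}, {"finger_gap":0.07}, {"finger_gap":0.022}, {"finger_gap":0.022}, {"finger_gap":0.022}, {"finger_gap":0.022}, {"finger_gap":0.022}, {"finger_gap":0.022}]' --grip_force 50

```text
time_s: 9.55
position: [0.4463, 0.0891, 0.0306]
tool_rot: [[0.25, 0.968, 0.001], [0.968, -0.25, -0.0], [0.0, 0.001, -1.0]]
ft_force: [-1.3, -1.2, 6.9]
grip_width: 0.0268
gripper_force: 50.1
```

```bash
python3 go.py 445.9 89.7 28 -14.5
```

```text
t 9.55 pos [446.3  89.1  30.6] phi -14.5 | turn 0.0 dx 0.5 dy -0.6 dz 2.6 F [-1.3 -1.2  6.9] q6 10.8 w 0.0268 50.1
```

Scaled: -0.04 m is -0.8, -0.03 m is -0.6, -1.7 degrees / 120 = -0.0142.

>>> nudge_tcp --rows '[{"tz":-0.4, "finger_gap":0.022}, {"tz":-0.8, "finger_gap":0.022}, {"tz":-0.6, "twist":-0.0142, "finger_gap":0.022}, {"finger_gap":0.022}, {"finger_gap":0.022}]'

```text
time_s: 10.05
position: [0.4458, 0.0892, 0.12]
tool_rot: [[0.222, 0.975, 0.001], [0.975, -0.222, -0.0], [0.0, 0.001, -1.0]]
ft_force: [-0.8, -1.5, -1.1]
grip_width: 0.027
gripper_force: 49.8
```

```bash
python3 go.py 636.6 -85.6 120 -12.8
```

```text
t 10.05 pos [445.8  89.2 120. ] phi -12.82 | turn -0.02 dx -128.2 dy 224.7 dz -0.0 F [-0.8 -1.5 -1.1] q6 9.2 w 0.027 49.8
```

Scaled: 0.03745 m is 0.749, 0.03 m is 0.6.

>>> nudge_tcp --rows '[{"tx":-0.43, "ty":0.749, "finger_gap":0.022}, {"tx":-0.43, "ty":0.749, "finger_gap":0.022}, {"tx":-0.43, "ty":0.749, "finger_gap":0.022}, {"tx":-0.43, "ty":0.749, "finger_gap":0.022}, {"tx":-0.43, "ty":0.749, "finger_gap":0.022}, {"tx":-0.424, "ty":0.749, "finger_gap":0.022}, {"tz":0.6, "finger_gap":0.022}, {"tz":0.6, "finger_gap":0.022}, {"finger_gap":0.022}, {"finger_gap":0.022}]'

```text
time_s: 11.05
position: [0.6363, -0.0859, 0.0591]
tool_rot: [[0.222, 0.975, -0.002], [0.975, -0.222, 0.001], [0.0, -0.002, -1.0]]
ft_force: [-0.7, -0.3, -0.3]
grip_width: 0.0269
gripper_force: 49.9
```

```bash
python3 go.py 636.6 -85.6 36.5 -12.8
```

```text
t 11.05 pos [636.3 -85.9  59.1] phi -12.81 | turn -0.01 dx 0.4 dy 0.3 dz 22.6 F [-0.7 -0.3 -0.3] q6 -5.4 w 0.0269 49.9
```

Scaled: 0.015 m is 0.3, 0.007 m is 0.14.

>>> nudge_tcp --rows '[{"ty":0.006, "tz":0.3, "finger_gap":0.022}, {"tz":0.14, "finger_gap":0.022}, {"tz":0.03, "finger_gap":0.022}, {"finger_gap":0.022}, {"finger_gap":0.022}]'

```text
time_s: 11.55
position: [0.6372, -0.0862, 0.0372]
tool_rot: [[0.222, 0.975, 0.001], [0.975, -0.222, -0.0], [-0.0, 0.001, -1.0]]
ft_force: [-0.0, -0.1, -1.5]
grip_width: 0.027
gripper_force: 50.0
```

>>> nudge_tcp --rows '[{"finger_gap":0.045}, {"finger_gap":0.055}, {"finger_gap":0.055}, {"tz":-0.4, "finger_gap":0.055}, {"tz":-0.7, "finger_gap":0.085}, {"tz":-0.7, "finger_gap":0.085}]'

```text
time_s: 12.15
position: [0.6367, -0.0861, 0.1273]
tool_rot: [[0.222, 0.975, -0.001], [0.975, -0.222, 0.0], [0.0, -0.001, -1.0]]
ft_force: [1.0, 0.2, 0.7]
grip_width: 0.0813
gripper_force: 0.0
```

```bash
python3 go.py 640 -260.6 120 -12.8
```

```text
t 12.15 pos [636.7 -86.1 127.3] phi -12.81 | turn -0.01 dx -169.4 dy 41.9 dz 7.3 F [1.  0.2 0.7] q6 -5.4 w 0.0813 0.0
```

Scaled: -0.0425 m is -0.85, -0.0419 m is -0.838.

>>> nudge_tcp --rows '[{"tx":-0.85, "ty":0.21, "finger_gap":0.085}, {"tx":-0.85, "ty":0.21, "finger_gap":0.085}, {"tx":-0.85, "ty":0.21, "finger_gap":0.085}, {"tx":-0.838, "ty":0.21, "tz":0.4, "finger_gap":0.085}, {"tz":0.6, "finger_gap":0.085}, {"finger_gap":0.085}, {"finger_gap":0.085}]'

```text
time_s: 12.85
position: [0.6404, -0.2601, 0.0768]
tool_rot: [[0.221, 0.975, -0.001], [0.975, -0.221, 0.001], [0.0, -0.001, -1.0]]
ft_force: [-0.3, -0.4, 0.5]
grip_width: 0.0849
gripper_force: 0.0
```

```bash
python3 go.py 640 -260.6 30 -12.8; python3 look.py stone 397 152 .031
```

```text
t 12.85 pos [ 640.4 -260.1   76.8] phi -12.78 | turn 0.02 dx -0.5 dy -0.3 dz 46.8 F [-0.3 -0.4  0.5] q6 -19.1 w 0.0849 0.0
stone (array([635.3, -84.7]), 29.1, 112.1, 77.3) mean [635.5 -84.6] z 30.3
```

Scaled: 0.025 m is 0.5, 0.015 m is 0.3.

>>> nudge_tcp --rows '[{"tx":-0.01, "ty":-0.006, "tz":0.5, "finger_gap":0.085}, {"tz":0.3, "finger_gap":0.085}, {"tz":0.12, "finger_gap":0.085}, {"finger_gap":0.085}, {"finger_gap":0.05}, {"finger_gap":0.05}, {"finger_gap":0.05}, {"finger_gap":0.05}, {"finger_gap":0.05}]' --grip_force 40

```text
time_s: 13.8
position: [0.6405, -0.2614, 0.0319]
tool_rot: [[0.222, 0.975, 0.002], [0.975, -0.222, -0.001], [-0.001, 0.003, -1.0]]
ft_force: [-0.6, 0.3, 6.3]
grip_width: 0.0567
gripper_force: 43.0
```

```bash
python3 go.py 640 -260.6 30 -12.8
```

```text
t 13.8 pos [ 640.5 -261.4   31.9] phi -12.81 | turn -0.01 dx 0.7 dy -0.7 dz 1.9 F [-0.6  0.3  6.3] q6 -19.2 w 0.0567 43.0
```

Scaled: -0.04 m is -0.8, -0.03 m is -0.6.

>>> nudge_tcp --rows '[{"tz":-0.4, "finger_gap":0.05}, {"tz":-0.8, "finger_gap":0.05}, {"tz":-0.6, "finger_gap":0.05}, {"finger_gap":0.05}, {"finger_gap":0.05}]'

```text
time_s: 14.3
position: [0.6398, -0.2611, 0.1206]
tool_rot: [[0.222, 0.975, 0.0], [0.975, -0.222, -0.0], [-0.0, 0.0, -1.0]]
ft_force: [-0.8, 1.5, -1.6]
grip_width: 0.0562
gripper_force: 43.0
```

```bash
python3 go.py 616.5 100.5 120 -12.8
```

```text
t 14.3 pos [ 639.8 -261.1  120.6] phi -12.81 | turn -0.01 dx 347.4 dy -102.8 dz 0.6 F [-0.8  1.5 -1.6] q6 -19.2 w 0.0562 43.0
```

Scaled: 0.0387 m is 0.774, -0.01142 m is -0.2284.

>>> nudge_tcp --rows '[{"tx":0.77, "ty":-0.2284, "finger_gap":0.05}, {"tx":0.77, "ty":-0.2284, "finger_gap":0.05}, {"tx":0.77, "ty":-0.2284, "finger_gap":0.05}, {"tx":0.77, "ty":-0.2284, "finger_gap":0.05}, {"tx":0.77, "ty":-0.2284, "finger_gap":0.05}, {"tx":0.77, "ty":-0.2284, "finger_gap":0.05}, {"tx":0.77, "ty":-0.2284, "finger_gap":0.05}, {"tx":0.77, "ty":-0.2284, "finger_gap":0.05}, {"tx":0.774, "ty":-0.2284, "finger_gap":0.05}, {"tz":0.6, "finger_gap":0.05}]'

```text
time_s: 15.3
position: [0.6169, 0.1044, 0.0918]
tool_rot: [[0.217, 0.976, 0.004], [0.976, -0.217, 0.001], [0.002, 0.004, -1.0]]
ft_force: [1.6, -0.9, -1.1]
grip_width: 0.0564
gripper_force: 43.0
```

>>> nudge_tcp --rows '[{"tz":0.6, "finger_gap":0.05}, {"finger_gap":0.05}, {"finger_gap":0.05}]'

```text
time_s: 15.6
position: [0.6163, 0.0996, 0.0599]
tool_rot: [[0.222, 0.975, -0.002], [0.975, -0.222, 0.0], [-0.0, -0.002, -1.0]]
ft_force: [-0.2, 0.1, -0.8]
grip_width: 0.0562
gripper_force: 43.2
```

```bash
python3 go.py 616.5 100.5 37.4 -12.8
```

```text
t 15.6 pos [616.3  99.6  59.9] phi -12.82 | turn -0.02 dx 0.9 dy 0.0 dz 22.5 F [-0.2  0.1 -0.8] q6 11.2 w 0.0562 43.2
```

Scaled: 0.015 m is 0.3, 0.0065 m is 0.13.

>>> nudge_tcp --rows '[{"tx":0.004, "tz":0.3, "finger_gap":0.05}, {"tz":0.13, "finger_gap":0.05}, {"tz":0.03, "finger_gap":0.05}, {"finger_gap":0.05}, {"finger_gap":0.05}, {"finger_gap":0.05}]'

```text
time_s: 16.2
position: [0.6168, 0.0999, 0.038]
tool_rot: [[0.222, 0.975, 0.001], [0.975, -0.222, -0.0], [0.0, 0.001, -1.0]]
ft_force: [0.6, -0.6, -0.2]
grip_width: 0.0562
gripper_force: 43.2
```

>>> nudge_tcp --rows '[{"finger_gap":0.07}, {"finger_gap":0.085}, {"finger_gap":0.085}, {"tz":-0.4, "finger_gap":0.085}, {"tz":-0.7, "finger_gap":0.085}, {"tz":-0.7, "finger_gap":0.085}]'

```text
time_s: 16.8
position: [0.6163, 0.0999, 0.1282]
tool_rot: [[0.222, 0.975, -0.001], [0.975, -0.222, 0.0], [-0.0, -0.001, -1.0]]
ft_force: [0.9, -0.9, -0.4]
grip_width: 0.0852
gripper_force: 0.0
```

```bash
python3 go.py 460.5 280.2 120 17.9
```

```text
t 16.8 pos [616.3  99.9 128.2] phi -12.81 | turn -30.71 dx 219.4 dy -92.9 dz 8.2 F [ 0.9 -0.9 -0.4] q6 11.2 w 0.0852 0.0
```

Scaled: 0.0366 m is 0.732, -0.0155 m is -0.31, -7.68 degrees / 120 = -0.064.

>>> nudge_tcp --rows '[{"twist":-0.064, "finger_gap":0.07}, {"twist":-0.064, "finger_gap":0.07}, {"twist":-0.064, "finger_gap":0.07}, {"twist":-0.064, "finger_gap":0.07}, {"tx":0.732, "ty":-0.31, "finger_gap":0.07}, {"tx":0.732, "ty":-0.31, "finger_gap":0.07}, {"tx":0.732, "ty":-0.31, "finger_gap":0.07}, {"tx":0.732, "ty":-0.31, "finger_gap":0.07}, {"tx":0.732, "ty":-0.31, "finger_gap":0.07}, {"tx":0.732, "ty":-0.31, "finger_gap":0.07}]'

```text
time_s: 17.8
position: [0.4594, 0.2813, 0.1276]
tool_rot: [[-0.307, 0.952, 0.0], [0.952, 0.307, 0.0], [0.0, 0.0, -1.0]]
ft_force: [0.8, -0.3, 0.8]
grip_width: 0.0698
gripper_force: 0.0
```

>>> nudge_tcp --rows '[{"tz":0.6, "finger_gap":0.07}, {"tz":0.6, "finger_gap":0.07}, {"finger_gap":0.07}, {"finger_gap":0.07}]'

```text
time_s: 18.2
position: [0.4609, 0.2803, 0.0679]
tool_rot: [[-0.307, 0.952, -0.0], [0.952, 0.307, -0.0], [0.0, -0.0, -1.0]]
ft_force: [-0.3, 0.4, 0.3]
grip_width: 0.0704
gripper_force: 0.0
```

```bash
python3 go.py 460.5 280.2 29 17.9; python3 look.py tin 317 161 .033; python3 look.py shave 240 229 .026
```

```text
t 18.2 pos [460.9 280.3  67.9] phi 17.9 | turn 0.0 dx 0.0 dy -0.4 dz 38.9 F [-0.3  0.4  0.3] q6 0.8 w 0.0704 0.0
tin (array([614.6,  99.4]), 56.6, 57.2, -0.5) mean [615.1 100.2] z 33.2
shave (array([0., 0.]), 0.0, 0.0, -90.0) mean [nan nan] z nanlook.py:4: RuntimeWarning: Mean of empty slice.
  ys,xs=np.nonzero(t); q=plane(d,np.c_[xs,ys],h); print(sys.argv[1],rect(q),"mean",np.round(q.mean(0)*1000,1),"z",np.round(np.median(z[t])*1000,1))
  ret = um.true_divide(
  return _methods._mean(a, axis=axis, dtype=dtype,
  ret = ret.dtype.type(ret / rcount)
```

>>> nudge_tcp --rows '[{"ty":-0.008, "tz":0.4, "finger_gap":0.07}, {"tz":0.27, "finger_gap":0.07}, {"tz":0.08, "finger_gap":0.07}, {"finger_gap":0.07}, {"finger_gap":0.024}, {"finger_gap":0.024}, {"finger_gap":0.024}, {"finger_gap":0.024}, {"finger_gap":0.024}, {"finger_gap":0.024}]' --grip_force 45

```text
time_s: 19.3
position: [0.4607, 0.2804, 0.0308]
tool_rot: [[-0.308, 0.952, 0.002], [0.952, 0.308, 0.001], [-0.0, 0.002, -1.0]]
ft_force: [-0.3, 0.0, 6.4]
grip_width: 0.0288
gripper_force: 45.5
```

```bash
python3 go.py 460.6 280.1 28 17.9
```

```text
t 19.3 pos [460.7 280.4  30.8] phi 17.91 | turn 0.01 dx -0.2 dy -0.2 dz 2.8 F [-0.3  0.   6.4] q6 0.8 w 0.0288 45.5
```

>>> nudge_tcp --rows '[{"tz":-0.4, "finger_gap":0.024}, {"tz":-0.8, "finger_gap":0.024}, {"tz":-0.6, "finger_gap":0.024}, {"twist":0.0429, "finger_gap":0.024}, {"twist":0.0429, "finger_gap":0.024}, {"finger_gap":0.024}]'

```text
time_s: 19.9
position: [0.46, 0.2801, 0.1201]
tool_rot: [[-0.132, 0.991, 0.0], [0.991, 0.132, 0.0], [0.0, 0.0, -1.0]]
ft_force: [0.2, -0.6, -2.2]
grip_width: 0.0289
gripper_force: 44.9
```

```bash
python3 go.py 457.6 -103.0 120 7.55
```

```text
t 19.9 pos [460.  280.1 120.1] phi 7.57 | turn 0.02 dx -379.5 dy -52.7 dz 0.1 F [ 0.2 -0.6 -2.2] q6 11.2 w 0.0289 44.9
```

Scaled: -0.038 m is -0.76, -0.0379 m is -0.758.

>>> nudge_tcp --rows '[{"tx":-0.758, "ty":-0.106, "finger_gap":0.024}, {"tx":-0.76, "ty":-0.106, "finger_gap":0.024}, {"tx":-0.76, "ty":-0.106, "finger_gap":0.024}, {"tx":-0.76, "ty":-0.106, "finger_gap":0.024}, {"tx":-0.76, "ty":-0.106, "finger_gap":0.024}, {"tx":-0.76, "ty":-0.106, "finger_gap":0.024}, {"tx":-0.76, "ty":-0.106, "finger_gap":0.024}, {"tx":-0.76, "ty":-0.104, "finger_gap":0.024}, {"tx":-0.76, "ty":-0.104, "finger_gap":0.024}, {"tx":-0.748, "ty":-0.104, "finger_gap":0.024}]'

```text
time_s: 20.9
position: [0.4579, -0.1044, 0.1198]
tool_rot: [[-0.135, 0.991, -0.0], [0.991, 0.135, 0.0], [0.0, -0.0, -1.0]]
ft_force: [0.0, 0.9, -0.9]
grip_width: 0.0291
gripper_force: 44.8
```

>>> nudge_tcp --rows '[{"tz":0.6, "finger_gap":0.024}, {"tz":0.6, "finger_gap":0.024}, {"finger_gap":0.024}, {"finger_gap":0.024}]'

```text
time_s: 21.3
position: [0.4583, -0.1027, 0.0602]
tool_rot: [[-0.134, 0.991, -0.001], [0.991, 0.134, 0.0], [0.0, -0.001, -1.0]]
ft_force: [-0.1, 0.9, -1.0]
grip_width: 0.0287
gripper_force: 44.9
```

```bash
python3 go.py 457.6 -103.0 36.5 7.55
```

```text
t 21.3 pos [ 458.3 -102.7   60.2] phi 7.7 | turn 0.15 dx -0.2 dy -0.7 dz 23.7 F [-0.1  0.9 -1. ] q6 -34.8 w 0.0287 44.9
```

Set it down, back off over empty bench, and look at everything with both cameras.

Scaled: 0.015 m is 0.3, 0.007 m is 0.14.

>>> nudge_tcp --rows '[{"ty":-0.004, "tz":0.3, "finger_gap":0.024}, {"tz":0.14, "finger_gap":0.024}, {"tz":0.03, "finger_gap":0.024}, {"finger_gap":0.024}, {"finger_gap":0.024}, {"finger_gap":0.024}]'

```text
time_s: 21.9
position: [0.4582, -0.1029, 0.0369]
tool_rot: [[-0.133, 0.991, 0.001], [0.991, 0.133, -0.0], [-0.001, 0.001, -1.0]]
ft_force: [-0.2, -0.1, -0.7]
grip_width: 0.0288
gripper_force: 45.0
```

>>> nudge_tcp --rows '[{"finger_gap":0.045}, {"finger_gap":0.06}, {"finger_gap":0.06}, {"tz":-0.4, "finger_gap":0.06}, {"tz":-0.7, "finger_gap":0.085}, {"tz":-0.7, "finger_gap":0.085}, {"tx":0.8, "tz":-0.4, "finger_gap":0.085}, {"tx":0.8, "tz":-0.4, "finger_gap":0.085}, {"tx":0.8, "tz":-0.4, "finger_gap":0.085}, {"tx":0.8, "tz":-0.4, "finger_gap":0.085}]'

```text
time_s: 22.9
position: [0.4362, 0.0572, 0.2073]
tool_rot: [[-0.132, 0.991, 0.0], [0.991, 0.132, 0.0], [0.0, 0.0, -1.0]]
ft_force: [-0.2, 0.0, -0.5]
grip_width: 0.085
gripper_force: 0.0
```

>>> nudge_tcp --rows '[{"tx":0.8, "tz":-0.2, "finger_gap":0.085}, {"tx":0.8, "finger_gap":0.085}, {"tx":0.8, "finger_gap":0.085}, {"tx":0.8, "finger_gap":0.085}, {"tx":0.8, "ty":-0.4, "finger_gap":0.085}, {"tx":0.8, "ty":-0.4, "finger_gap":0.085}, {"tx":0.8, "ty":-0.4, "finger_gap":0.085}, {"finger_gap":0.085}, {"finger_gap":0.085}]'

```text
time_s: 23.8
position: [0.3397, 0.3258, 0.2164]
tool_rot: [[-0.135, 0.991, 0.0], [0.991, 0.135, -0.0], [-0.0, 0.0, -1.0]]
ft_force: [-0.5, -1.3, -0.8]
grip_width: 0.0849
gripper_force: 0.0
```

```bash
python3 look.py block 484 232 .035;python3 look.py stone 397 152 .031; python3 look.py tin 317 161 .033;python3 look.py shave 406 229 .03
python3 - <<'E'
from h import *
for n in("top","scene"):
    d=get_image(n); np.savez(f"/tmp/{n}1.npz",**d); im=d["pixels"][:,:,::-1]
    c=im[110:270,270:530] if n=="top" else im[150:270,170:370]
    cv2.imwrite(f"pics/{n}1.png",cv2.resize(c,None,fx=3,fy=3,interpolation=cv2.INTER_CUBIC))
E
```

```text
block (array([ 445.7, -279.8]), 45.8, 86.9, -77.6) mean [ 445.8 -280.1] z 34.3
stone (array([635.5, -84.8]), 29.0, 112.1, 77.7) mean [635.5 -84.7] z 30.3
tin (array([614.6,  99.4]), 56.6, 57.2, -0.5) mean [615.1 100.2] z 33.3
shave (array([ 456.7, -101.3]), 29.9, 115.9, -82.4) mean [ 456.7 -101.6] z 29.4
```

View pics/top1.png

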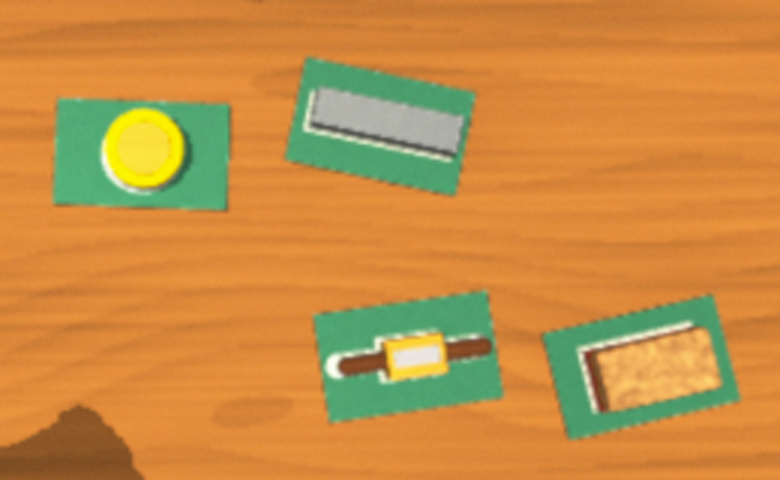

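View pics/scene1.png

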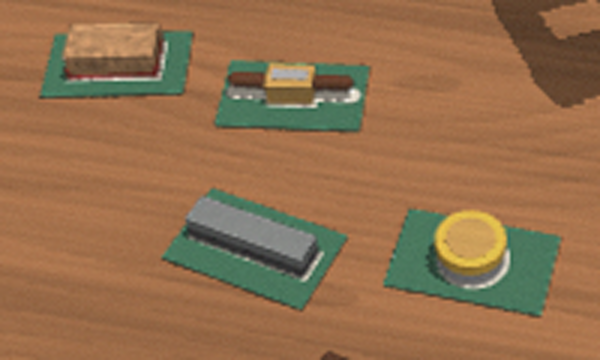

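Both crops show every tool inside its own silhouette's pad, aligned: tin (145,148), stone (388,118), shave (415,355) and block (655,370) in the top crop. As a cross-check, I'll measure the offsets with the scene camera, and check that the bystanders haven't moved.

```bash
python3 - <<'E'
from h import *
d0=dict(np.load("/tmp/scene0.npz")); d1=dict(np.load("/tmp/scene1.npz"))
hsv=cv2.cvtColor(d0["pixels"],cv2.COLOR_RGB2HSV); w=(hsv[...,1]<70)&(hsv[...,2]>170)
P=cloud(d1); z=P[...,2]
for n,s,s1,h in(("block",(209,171),(207,166),.035),("stone",(255,233),(253,228),.031),("tin",(328,237),(327,231),.033),("shave",(267,182),(267,177),.031)):
    ys,xs=np.nonzero(blob(w,s)); q=plane(d0,np.c_[xs,ys],.005); a=rect(q)
    k=z[s1[1]-3:s1[1]+4,s1[0]-3:s1[0]+4]; zt=np.median(k)
    t=blob(abs(z-zt)<.004,s1); ys,xs=np.nonzero(t); q1=plane(d1,np.c_[xs,ys],h); b=rect(q1)
    print(n,"zt",zt.round(4),a,b,"rect diff",b[0]-a[0],"mean diff",np.round((q1.mean(0)-q.mean(0))*1000,1))
t0=np.load("/tmp/top0.npz"); t1=np.load("/tmp/top1.npz")
D=cv2.absdiff(t0["pixels"],t1["pixels"]).max(2)>60
for n,(x,y,X,Y) in(("mallet",(120,135,185,240)),("gouge",(275,78,365,112)),("purple1",(200,80,255,125))): print(n,D[y:Y,x:X].sum())
E
```

```text
block zt 0.0317 (array([ 450.1, -278.8]), 48.9, 89.2, -79.6) (array([ 453.6, -275.9]), 44.6, 87.0, -79.6) rect diff [3.5 2.9] mean diff [2.6 1.3]
stone zt 0.0286 (array([639.8, -83.6]), 31.7, 115.7, 77.2) (array([642.8, -82.1]), 30.6, 113.0, 77.4) rect diff [3.  1.5] mean diff [2.5 0.9]
tin zt 0.0317 (array([619.9, 103.9]), 56.8, 58.7, -79.4) (array([620.9, 101.8]), 57.4, 59.6, 10.0) rect diff [ 1.  -2.1] mean diff [ 1.2 -1.2]
shave zt 0.028 (array([461.9, -99.5]), 31.1, 123.0, -79.6) (array([465.6, -99.5]), 34.8, 111.7, -79.6) rect diff [3.7 0. ] mean diff [4.5 0.3]
mallet 0
gouge 0
purple1 0
```

Both views put every tool within about 2 mm of its silhouette's centre. They agree on the y offsets, and their x offsets fall on opposite sides of zero. The yaws match to within about half a degree, the bystanders are unchanged and the arm is clear, so I'm handing in.

```bash
python3 -c "
from rig import *
print(close_job())"
```

```text
the job is handed in; nothing more can be done
None
```

All four tools lie flat and released on their own pads, measured at about 2 mm off centre (top camera up to 2.6 mm, scene camera up to 4.5 mm but coarser) and turned along their silhouettes; the mallet and gouge didn't move, and I handed the job in at about 24 s.

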